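# Dry-fit the tool tote

### The job

Dry-fit the half-built tool tote: take the board that leans on the pine block, slide it upright down into the facing grooves of the two gable ends until it stands fully home on the tote's floor, then lay the handle rail across the two gables so that it sits down in both notches, with about the same overhang at each end. Feel it in gently, without forcing it or shoving the tote away, and leave the glue bottle, the sanding block and the small flat pine offcut behind the jig where they are.

Things in the scene. Friction and masses are not known exactly. Their poses are not given: they have to be found in the camera images.
- tote: Half-built pale wooden tool tote, loose (about 1.1 kg). Origin: centre of its underside; y along its length, z up. 126 mm wide (x), 173 long. Floor top at z = 18. Side walls at x = +-55 to 63, up to z = 48. Two gable ends, inner faces y = +-69.5, outer y = +-86.5; 110 mm wide up to z = 86, narrowing to 60 at the top, z = 138. Each has a groove and a notch, see tote_slot and tote_rest.
- tote_slot (a point): Point on the tote's middle axis at z = 118 of the tote: the centre of the board's top edge comes here when home. Axes as the tote's. In the middle (x = 0) of each gable's inner face runs a vertical groove 9.6 mm wide (x), 6.8 mm deep (groove bottoms at y = +-76.3), from the notch floor down to the tote's floor; the board goes in from above.
- tote_rest (a point): Point on the tote's middle axis at z = 120 of the tote, the height of the notch floors: the centre of the rail's underside comes here. Axes as the tote's. Each notch is 23 mm wide (x = +-11.5), 18 mm deep, open at the top, through the whole gable, straight above the groove.
- panel: Plywood board, 8 mm thick (x), 150 long (y), 100 high (z), about 110 g. Origin: centre of its lower long edge; z points to its top edge. At the start it leans 24 degrees from upright, top toward the robot, lower edge on the bench, resting on the pine block's upper far edge. Grip its upper 40 mm with the tool tilted in line with it. Either face may point either way in the tote.
- panel_top (a point): Centre of the board's upper long edge. Axes as the board's.
- prop_block: Pine block 60 mm (x) x 120 mm (y) x 50 mm high on which the board leans; it does not move. Origin: centre of its underside.
- rail: Handle rail, plain pine bar with rounded edges, 200 mm long (y), 20 mm wide (x), 24 mm high (z), about 90 g, lying on the bench. Origin: centre of its underside.
- glue_bottle: Glue bottle with pointed cap, 58 mm across, 162 mm high, standing. Origin: centre of its underside. Leave alone.
- sanding_block: Sanding block 64 x 107 x 32 mm. Origin: centre of its underside. Leave alone.
- block_3: Small flat pine block 50 x 100 x 22 mm lying on the bench behind the jig. Origin: centre of its underside. Leave alone.

How it is judged (in metres and radians):
On the way:
1. the board stands fully home in both grooves (distance between panel_top and tote_slot below 0.005 m and z of panel_top in the frame of tote_slot below 0.003 m and angle between the y axis of panel and the y axis of tote, either way round below 0.04 rad and angle between the z axis of panel and the z axis of tote, either way round below 0.06 rad), for 0.2 s.
At the end, for the whole second after the job is handed in: Board in both grooves, upright, top edge within 3 mm of home height; rail right side up in both notches, underside within 3 mm of the notch floors, its middle within 15 mm of the tote's middle; tote flat on the bench; all released and at rest (all of step 1 and horizontal distance between rail and tote_rest below 0.015 m and z of rail in the frame of tote_rest between -0.003 and 0.003 m and x of rail in the frame of tote_rest between -0.004 and 0.004 m and angle between the y axis of rail and the y axis of tote, either way round below 0.06 rad and angle between rail's own z axis and vertical below 0.06 rad and angle between tote's own z axis and vertical below 0.05 rad and height (world z) of tote below 0.005 m and linear speed of each of rail, panel below 0.02 m/s); the robot touches nothing.
It fails at once if the board is forced: more than 90 N between board and tote (contact force between panel and tote above 90 N).
It fails at once if the rail is forced: more than 90 N between rail and tote (contact force between rail and tote above 90 N).
It fails at once if the tote is shoved more than 40 mm or tipped (distance of tote from where it was at the start of the episode above 0.04 m or angle between tote's own z axis and vertical above 0.25 rad).
It fails at once if the glue bottle, sanding block or flat pine block is moved more than 30 mm (distance of any of glue_bottle, sanding_block, block_3 from where it was at the start of the episode above 0.03 m).
It also fails if it takes over 72 s, if anything falls off the work surface, if the arm or the gripper's body presses on something with over 40 N, if the wrist force passes 120 N, or if a joint passes its speed limit or range.

### The arm

A 6-joint arm with a two-finger parallel gripper is mounted at the origin on the work surface; the furniture and walls round the work are solid. World frame = base frame: x ahead of the robot, y to its left, z up, the work surface at z = 0. Lengths are in m, angles in degrees, forces in N, time in s.
With the tool pointing down it reaches from about 0.3 to 0.775 m from the base axis. Payload 14.6 kg.
Tool frame: the origin (TCP) lies on the mounting face of the last link; the fingertips stand 173 mm ahead of it and the grasp point (between the pads) lies 155 mm ahead of it; z points along the fingers, y is the direction in which the jaws open and shut (so a half turn about z gives the same grasp; the last joint's range is limited). The gripper opens to 85 mm and grips with 20 to 120 N. Pads are 22 mm wide; open, the fingers measure 114 mm over their backs; the gripper's body (76 mm by 85 mm) begins 54 mm behind the grasp point. The pads swing forward as they close: fully open they stand 13 mm farther back than shut.
Start: joints at [71.184, 17.183, 87.147, -0, 75.671, -3.816], TCP at [0.142, 0.531, 0.405] pointing down, gripper open.
Joint ranges: [-173.82, 173.82], [-45.26, 126.66], [13.44, 144.39], [-59.66, 239.66], [0, 175.72], [-146.38, 146.38]. Speed limits (degrees/s): [127.2, 127.2, 147.25, 180, 180, 180].

### API

Orientations are given as a 3x3 rotation matrix whose columns are the frame's x, y, z axes.
In Python, from station import r gives the robot as it stands.
- The arm moves only by the tool move_arm, never from a script. Its arguments are lists of equal length, an entry for each row: "grip": the closure, from 0 (fully open) to 1 (shut); "linear": the shift along the world's x, y, z in cm, a list of three; "delta_rot": the turn, a rotation vector about the world's x, y, z in degrees, a list of three. A call has 1 to 5 rows; each row is the pose to reach, as a shift and turn from the pose commanded when the call began; what a row does not reach only later rows make up. A row lasts 1/8 s, in which the tool goes at most 62.5 mm and 10.7 degrees, less where a joint would pass 70% of its speed; a pose out of reach is approached as far as the arm can. A call with a gripper value outside its range is refused whole. The fingers move at their own pace and stop on an object; "force" is the grip in N (left out, the last holds). Time passes only in rows, so rows that repeat a pose let the fingers close. It gives the time, the measured TCP pose, the force and the opening at its end, in the units of the state.
- r.state(): the state, without advancing time (a new reading comes with each control period).
- r.get_image(name): name is "scene" or "top" or "wrist"; returns the picture (420x560x3 uint8, red, green, blue); there is no depth.
- r.calibration(name): a dict with "fx", "fy", "cx", "cy" (pixels), "k1" (the pictures are not rectified: a ray, as slopes to the right and down, at radius r is drawn at 1 + k1 r^2 times it, then the intrinsics apply), "camera_from_world" (4x4, takes a point from world to camera coordinates); the wrist camera has in their place "T_tool_cam" (4x4, takes a point from camera to tool coordinates, whose origin is the TCP and whose axes are the flange's). Camera axes: x right, y down, z forward; pixel columns grow to the right and rows downward; lengths in m; the calibration is good to about 2 mm. A picture is of the moment at which its call begins: read the wrist's pose just before it. calibration takes no time and is no camera call.
- r.finish_job(): hands the job in, once; it reports no verdict.
The state is a dict: "t": time; "joint_pos": joint angles; "joint_velocities": joint speeds; "joint_torque": joint torques, N m; "position": TCP position; "tool_rot": TCP orientation; "wrist_force": force on the tool from outside, world axes, zero at the start; "torque": the same for the moment, N m; "opening": opening from 0.0 (shut) to 1.0 (fully open).
Only numpy, scipy, OpenCV 4.12 (cv2) and the standard library are available. Lean on these libraries where they do the work, as an engineer would, in place of code of your own. Each camera call takes 0.05 s, during which the arm holds its last target. There are 200 camera calls.

## Working session

There is one attempt and no reset: what is moved stays moved. The work goes in short steps, Python scripts to look and compute and a tool call to move; the robot and the scene stay as the last step left them, time stands still between calls to the robot, and variables do not carry over. Pictures are saved under pics/ and viewed, about 8 in all and at most 12, crops included, and the job is handed in when it is done.

Besides the shell and the picture viewer there is one more tool, called after "Emit:" as a command line: name --argument value ..., lists and objects as JSON in quotes. move_arm: Moves the arm, as the interface text tells. Its arguments: {"type":"object","properties":{"grip":{"type":"array","items":{"type":"number"}},"linear":{"type":"array","items":{"type":"array","items":{"type":"number"}}},"delta_rot":{"type":"array","items":{"type":"array","items":{"type":"number"}}},"force":{"type":"number"}},"required":["grip","linear","delta_rot"]}

```bash
ls; mkdir -p pics
cat > h.py <<'E'
import numpy as np, cv2
from station import r
def save(n,f):
    im=r.get_image(n); cv2.imwrite(f,im[:,:,::-1]); return im
def cam(n,st=None):
    c=r.calibration(n)
    if n=="wrist":
        st=st or r.state(); T=np.eye(4);T[:3,:3]=st["tool_rot"];T[:3,3]=st["position"]
        M=T@np.array(c["T_tool_cam"])
    else: M=np.linalg.inv(np.array(c["camera_from_world"]))
    return c,M
def ray(cm,uv):
    c,M=cm; p=np.array(uv,float).reshape(-1,2)
    K=np.array([[c["fx"],0,c["cx"]],[0,c["fy"],c["cy"]],[0,0,1.]])
    q=cv2.undistortPoints(p[:,None],K,np.array([c["k1"],0,0,0.]))[:,0]
    d=np.c_[q,np.ones(len(q))]@M[:3,:3].T
    return M[:3,3],d
def onz(cm,uv,z):
    o,d=ray(cm,uv); z=np.asarray(z,float); s=(z-o[2])/d[:,2]; return o+d*s[:,None]
def proj(cm,P):
    c,M=cm; W=np.linalg.inv(M); K=np.array([[c["fx"],0,c["cx"]],[0,c["fy"],c["cy"]],[0,0,1.]])
    return cv2.projectPoints(np.array(P,float).reshape(-1,1,3),cv2.Rodrigues(W[:3,:3])[0],W[:3,3],K,np.array([c["k1"],0,0,0.]))[0][:,0]
E
python3 - <<'E'
from h import *
for n in("scene","top"):
    save(n,f"pics/{n}0.png"); c,M=cam(n); print(n,c["fx"],c["k1"],M.round(3).tolist())
s=r.state();print(s)
print(r.calibration("wrist"))
E
```

```text
pics
scene 477.4619810665412 0.011342291313609771 [[0.634, -0.574, 0.518, -0.13], [-0.773, -0.452, 0.446, -0.503], [-0.022, -0.683, -0.73, 1.053], [0.0, 0.0, 0.0, 1.0]]
top 442.6571115377082 0.023234014391502456 [[0.008, -0.998, 0.061, 0.46], [-1.0, -0.007, 0.022, 0.043], [-0.022, -0.061, -0.998, 1.27], [0.0, 0.0, 0.0, 1.0]]
{'t': 0.1, 'joint_pos': array([ 7.11861910e+01,  1.72117624e+01,  8.71751157e+01, -1.50215785e-03,
        7.56717346e+01, -3.81781901e+00]), 'joint_velocities': array([-0.01850014, -0.06117123, -0.02757278, -0.04347286, -0.10316602,
        0.01677203]), 'joint_torque': array([-1.24744711e-03, -5.44380534e+01, -3.62357211e+01, -1.70569656e-04,
        3.07650465e-03,  1.64912342e-05]), 'position': array([0.14232685, 0.53123724, 0.40419652]), 'tool_rot': array([[-9.65945614e-01,  2.58745005e-01, -3.05860943e-04],
       [ 2.58745182e-01,  9.65945121e-01, -9.76518933e-04],
       [ 4.27754898e-05, -1.02240423e-03, -9.99999476e-01]]), 'wrist_force': array([-0.65730181, -0.4960524 ,  0.16298225]), 'torque': array([ 0.00752545, -0.00530324, -0.04628347]), 'opening': 0.9971100899232511}
{'fx': 352.8699024740191, 'fy': 352.8699024740191, 'cx': 278.1826897226367, 'cy': 211.13864155495807, 'k1': -0.08312151794076045, 'T_tool_cam': array([[ 5.73581555e-04, -9.46847105e-01, -3.21683433e-01,
         8.24098897e-02],
       [ 9.99999826e-01,  4.98334187e-04,  3.16258665e-04,
        -3.67787656e-04],
       [-1.39142749e-04, -3.21683558e-01,  9.46847226e-01,
         3.13845164e-02],
       [ 0.00000000e+00,  0.00000000e+00,  0.00000000e+00,
         1.00000000e+00]])}
```

View pics/top0.png

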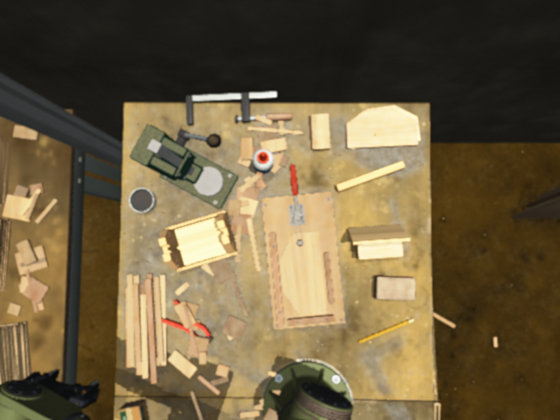

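View pics/scene0.png

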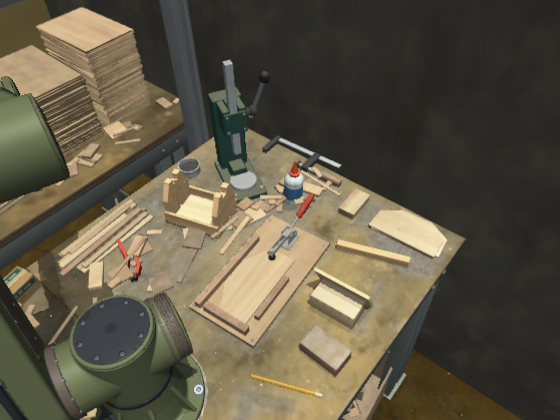

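Top view: tote near (198,242), panel (378,235) on the prop block (380,250), rail (370,177), bottle (262,160), sanding block (395,288), offcut (320,131), and the drill press behind the tote. The scene view agrees, and the gables stand at the tote's left and right ends. Next I need rough positions.

Run:
```python
from h import *
cm=cam("top")
for n,uv,z in [("rail ends top",[(338,187),(403,166)],.024),("panel top edge",[(349,229),(410,229)],.092),("prop",[(381,250)],.05),("tote gables top",[(170,250),(232,234)],.12),("bottle",[(263,155)],.16),("press",[(185,155)],.3),("block3",[(320,131)],.022),("sand",[(395,288)],.03)]:
    print(n,onz(cm,uv,[z]*len(uv)).round(3).tolist())
im=cv2.imread("pics/top0.png")
a=cv2.resize(im[205:280,140:255],None,fx=5,fy=5,interpolation=cv2.INTER_CUBIC)
b=cv2.resize(im[150:270,325:420],None,fx=3.125,fy=3.125,interpolation=cv2.INTER_CUBIC)
cv2.imwrite("pics/crop0.png",np.hstack([a[:375,:500],b[:375]]))
```

```text
rail ends top [[0.61, -0.086, 0.024], [0.67, -0.269, 0.024]]
panel top edge [[0.49, -0.108, 0.092], [0.491, -0.269, 0.092]]
prop [[0.434, -0.201, 0.05]]
tote gables top [[0.431, 0.359, 0.12], [0.474, 0.198, 0.12]]
bottle [[0.674, 0.117, 0.16]]
press [[0.646, 0.281, 0.3]]
block3 [[0.77, -0.035, 0.022]]
sand [[0.33, -0.242, 0.03]]
```

Emit:
move_arm --grip '[0,0,0,0,0]' --linear '[[6,-5,3],[12,-10,3],[18,-15,3],[25,-20,3],[31,-25.3,3]]' --delta_rot '[[0,0,-10],[0,0,-20],[0,0,-30],[0,0,-40],[0,0,-50]]'

```text
t: 0.72
position: [0.3825, 0.3351, 0.4342]
tool_rot: [[-0.417, 0.909, -0.0], [0.909, 0.417, -0.0], [-0.0, -0.0, -1.0]]
wrist_force: [0.2, 1.1, -0.7]
opening: 0.999
```

Emit:
move_arm --grip '[0,0,0,0]' --linear '[[0,0,0],[0,0,0],[0,0,0],[0,0,0]]' --delta_rot '[[0,0,-10],[0,0,-10],[0,0,-10],[0,0,-10]]'

```text
t: 1.23
position: [0.3807, 0.3371, 0.4343]
tool_rot: [[-0.262, 0.965, -0.0], [0.965, 0.262, -0.0], [-0.0, -0.0, -1.0]]
wrist_force: [0.5, 0.6, -0.7]
opening: 0.999
```

Run:
```python
from h import *
import pickle
s=r.state(); save("wrist","pics/w1.png"); pickle.dump(s,open("s1.pkl","wb")); print(s["t"],s["position"],s["tool_rot"].round(3).tolist())
```

```text
1.225 [0.38070722 0.33711737 0.4342554 ] [[-0.262, 0.965, -0.0], [0.965, 0.262, -0.0], [-0.0, -0.0, -1.0]]
```

View pics/w1.png

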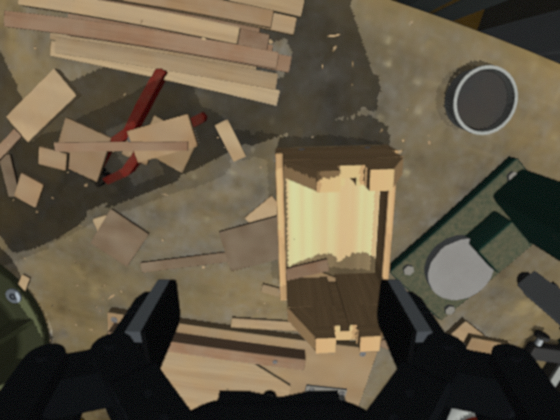

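The tote is seen with notches at about (355,178) on the far gable and (345,335) on the near one; the arm stopped short. I'll centre over it for a cleaner view.

Emit:
move_arm --grip '[0,0,0,0]' --linear '[[5,-4,0],[7.2,-6,0],[7.2,-6,0],[7.2,-6,0]]' --delta_rot '[[0,0,0],[0,0,0],[0,0,0],[0,0,0]]'

```text
t: 1.78
position: [0.4527, 0.2771, 0.4342]
tool_rot: [[-0.26, 0.966, -0.0], [0.966, 0.26, 0.0], [0.0, -0.0, -1.0]]
wrist_force: [-1.0, -0.1, -0.1]
opening: 1.001
```

Run:
```python
from h import *
import pickle
s=r.state(); im=save("wrist","pics/w2.png"); pickle.dump(s,open("s2.pkl","wb")); print(s["t"],s["position"],proj(cam("wrist",s),[[.453,.278,.12]]))
c=im[80:340,160:420,::-1]; cv2.imwrite("pics/w2c.png",cv2.resize(c,None,fx=2.3,fy=2.3,interpolation=cv2.INTER_CUBIC))
```

```text
1.775 [0.45273492 0.27711659 0.43423749] [[278.51478567 194.66522515]]
```

View pics/w2c.png

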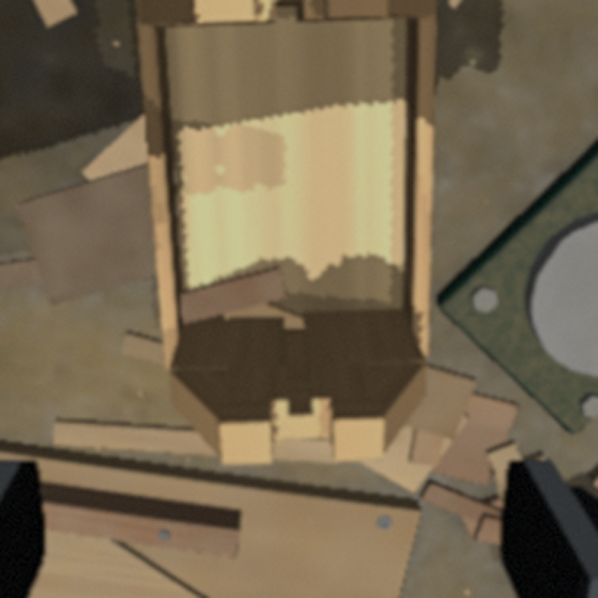

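Run:
```python
import cv2,numpy as np
im=cv2.imread("pics/w2.png")
a=im[35:95,215:355];b=im[245:290,215:355]
o=cv2.resize(np.vstack([a,b]),None,fx=5.5,fy=5.5,interpolation=cv2.INTER_CUBIC)
for i in range(0,140,10): cv2.line(o,(int(i*5.5),0),(int(i*5.5),4 if i%50 else 10),(0,0,255),1)
cv2.imwrite("pics/w2d.png",o);print(o.shape)
```

```text
(578, 770, 3)
```

View pics/w2d.png

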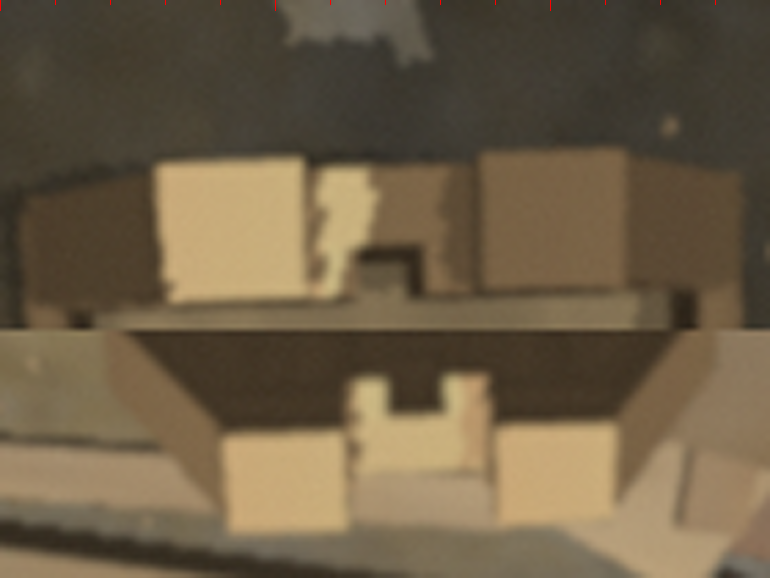

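Far gable tops span crop x 155–627, near gable tops 223–615, both notches are clear. Casting these corners onto z=0.138.

Run:
```python
from h import *
import pickle
s=pickle.load(open("s2.pkl","rb")); cm=cam("wrist",s)
def f(p):
    x,y=p; return (215+(x+.5)/5.5-.5, (35+(y+.5)/5.5-.5) if y<330 else 245+(y+.5-330)/5.5-.5)
F=[(155,163),(303,157),(482,151),(627,150),(166,303),(305,298),(486,291),(630,289)]
N=[(230,533),(347,528),(497,523),(613,514),(223,432),(347,428),(497,423),(615,421)]
P=onz(cm,[f(p) for p in F+N],[.138]*16)[:,:2]
loc=[(-x,) for x in ()]
L=np.array([(x,y) for y in(.0865,.0695) for x in(-.03,-.0115,.0115,.03)]+[(x,y) for y in(-.0865,-.0695) for x in(-.03,-.0115,.0115,.03)])
# rigid fit
lc=L.mean(0);pc=P.mean(0);U,S,Vt=np.linalg.svd((L-lc).T@(P-pc));R=(U@Vt).T
yaw=np.degrees(np.arctan2(R[1,0],R[0,0]));sc=S.sum()/((L-lc)**2).sum()
print("tote",pc-R@lc,"yaw",yaw,"scale",sc,np.linalg.det(R)); print(((P-(L-lc)@R.T-pc)*1000).round(1).tolist())
# notch-floor groove corners check z=.12
G=[(360,250),(422,250),(388,412),(443,412)]
print(onz(cm,[f(p) for p in G],[.12]*4)[:,:2].round(4).tolist(), [ (pc+R@np.array(q)).round(4).tolist() for q in [(-.0048,.0763),(.0048,.0763),(-.0048,-.0763),(.0048,-.0763)]])
```

```text
tote [0.45670917 0.29522856] yaw 17.023040667510706 scale 0.9946957461956211 0.9999999999999994
[[-0.3, -0.3], [0.1, -0.2], [0.0, -0.2], [0.2, -0.5], [0.2, -0.5], [-0.1, -0.7], [0.4, -0.4], [0.7, -0.6], [0.1, 0.0], [-0.2, 0.2], [-0.0, 0.3], [-0.8, 1.1], [-0.1, 0.5], [0.2, 0.6], [0.0, 0.6], [-0.4, 0.2]]
[[0.4305, 0.3658], [0.4388, 0.3681], [0.4743, 0.2217], [0.4829, 0.224]] [[0.4298, 0.3668], [0.439, 0.3696], [0.4745, 0.2209], [0.4836, 0.2237]]
```

Tote at (0.4567, 0.2952), yaw 17.0°, with residuals under 1 mm. Now to the panel and rail, viewing both from above.

Emit:
move_arm --grip '[0,0,0,0,0]' --linear '[[0.5,-6,0],[1,-12,0],[2,-18,0],[2.5,-24,0],[3,-30,0]]' --delta_rot '[[0,0,-3],[0,0,-6],[0,0,-9],[0,0,-12],[0,0,-15]]'

```text
t: 2.45
position: [0.4828, -0.0242, 0.4346]
tool_rot: [[-0.0, 1.0, 0.001], [1.0, 0.0, 0.0], [0.0, 0.001, -1.0]]
wrist_force: [1.0, 0.1, 0.6]
opening: 1.0
```

Emit:
move_arm --grip '[0.3,0.6,0.6,0.6,0.6]' --linear '[[1,-6,-1],[2,-12,-2],[3,-17,-3],[3,-17,-3],[3,-17,-3]]' --delta_rot '[[0,0,0],[0,0,0],[0,0,0],[0,0,0],[0,0,0]]'

```text
t: 3.08
position: [0.5133, -0.1923, 0.4044]
tool_rot: [[-0.001, 1.0, 0.0], [1.0, 0.001, 0.0], [0.0, 0.0, -1.0]]
wrist_force: [-0.4, 0.9, -0.4]
opening: 0.401
```

Run:
```python
from h import *
import pickle
s=r.state(); im=save("wrist","pics/w3.png"); pickle.dump(s,open("s3.pkl","wb")); print(s["t"],s["position"],s["tool_rot"].round(3).tolist(),s["opening"])
cv2.imwrite("pics/w3c.png",cv2.resize(im[:330,170:,::-1],None,fx=1.8,fy=1.8,interpolation=cv2.INTER_CUBIC))
```

```text
3.075 [ 0.51328357 -0.19233821  0.40440209] [[-0.001, 1.0, 0.0], [1.0, 0.001, 0.0], [0.0, 0.0, -1.0]] 0.4012814971444735
```

View pics/w3c.png

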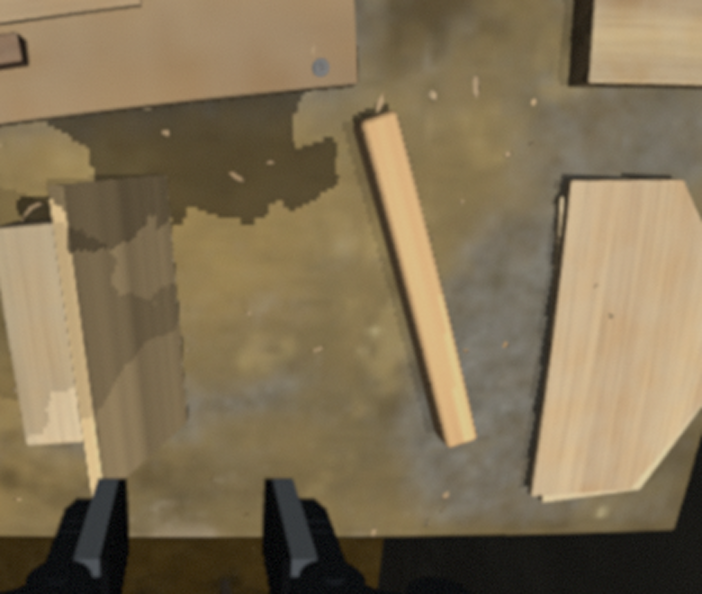

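Run:
```python
from h import *
import pickle
s=pickle.load(open("s3.pkl","rb")); cm=cam("wrist",s)
f=lambda p:(170+(p[0]+.5)/1.8-.5,(p[1]+.5)/1.8-.5)
T=onz(cm,[f(p) for p in [(63,184),(101,481),(50,188),(92,490)]],[.0946,.0946,.0914,.0914])
B=onz(cm,[f(p) for p in [(165,177),(187,419)]],[.0033]*2)
R=onz(cm,[f(p) for p in [(362,119),(395,111),(475,437),(445,446)]],[.024]*4)
print("T",T.round(4).tolist(),"B",B.round(4).tolist());print("R",R.round(4).tolist())
for a,b in((T[0],T[1]),(T[2],T[3]),(B[0],B[1]),(R[0],R[3]),(R[1],R[2])):
    d=(a-b)[:2];print(np.linalg.norm(d),np.degrees(np.arctan2(-d[0],d[1])))
print("topc",T.mean(0),"railc",R.mean(0))
# lean from top far-face edge to bottom far-face edge
m=(T[0]+T[1])/2-(B[0]+B[1])/2;print("lean",m, np.linalg.norm(m))
```

```text
T [[0.4576, -0.1167, 0.0946], [0.4675, -0.2567, 0.0946], [0.4513, -0.1184, 0.0914], [0.4622, -0.2635, 0.0914]] B [[0.4967, -0.1154, 0.0033], [0.5087, -0.261, 0.0033]]
R [[0.6, -0.0851, 0.024], [0.6171, -0.0808, 0.024], [0.6843, -0.2645, 0.024], [0.6663, -0.2704, 0.024]]
0.14037033085972736 4.058406774319096
0.1455048822238121 4.332571212475742
0.14612513733390123 4.698562148934236
0.19680732715738433 19.676450949903156
0.19566994295539067 20.097104405798582
topc [ 0.45966227 -0.18879403  0.093     ] railc [ 0.64193113 -0.17519582  0.024     ]
lean [-0.04011397  0.00151803  0.0913    ] 0.09973527315098286
```

Panel: yaw 4.4°, lean 23.7°, length about right, top centre (0.4597, −0.190, 0.093). Rail: centre (0.642, −0.176), yaw 19.9°. Next, the grasp approach.

```bash
cat >> h.py <<'E'
from scipy.spatial.transform import Rotation as Ro
def to(P,Rt):
    s=r.state(); d=(np.array(P)-s["position"])*100; w=np.degrees((Ro.from_matrix(Rt)*Ro.from_matrix(s["tool_rot"]).inv()).as_rotvec())
    print("t",s["t"],"lin",d.round(2),"rot",w.round(2),"F",s["wrist_force"].round(1),"op",round(s["opening"],3))
def down(yaw,lean=0): # tool x at yaw+90, tool z leaning outward
    return (Ro.from_euler("z",yaw,degrees=True)*Ro.from_euler("y",-lean,degrees=True)).as_matrix()@np.array([[0,1,0],[1,0,0],[0,0,-1.]])
E
python3 - <<'E'
from h import *
R=down(4.4,24);u=-R[:,2];top=np.array([.4597,-.190,.093])
to(top-.012*u+.215*u,R); to(top-.012*u+.155*u,R);print(u)
E
```

```text
t 3.125 lin [-13.59  -0.43 -12.62] rot [  0.94 -23.96   4.25] F [0.2 0.2 0.4] op 0.394
t 3.125 lin [-11.16  -0.24 -18.1 ] rot [  0.94 -23.96   4.25] F [0.2 0.2 0.4] op 0.394
[-0.40553789 -0.03120444  0.91354546]
```

Emit:
move_arm --grip '[0.7,0.7,0.7,0.7,0.7]' --linear '[[-5,-0.1,-3],[-10,-0.3,-7],[-13.6,-0.4,-11],[-13.6,-0.4,-12.6],[-13.6,-0.4,-12.6]]' --delta_rot '[[0.3,-8,1.4],[0.6,-16,2.8],[0.94,-24,4.25],[0.94,-24,4.25],[0.94,-24,4.25]]'

```text
t: 3.75
position: [0.3772, -0.1964, 0.2782]
tool_rot: [[-0.077, 0.911, 0.405], [0.997, 0.07, 0.032], [0.001, 0.406, -0.914]]
wrist_force: [0.0, 0.0, 0.2]
opening: 0.3
```

Run:
```python
from h import *
import pickle
R=down(4.4,24);u=-R[:,2];top=np.array([.4597,-.190,.093])
to(top-.012*u+.155*u,R)
s=r.state(); im=save("wrist","pics/w4.png"); pickle.dump(s,open("s4.pkl","wb"))
h=np.array([-.0761,.997,0]) ; h=np.array([-np.sin(np.radians(4.4)),np.cos(np.radians(4.4)),0])*.075
print(proj(cam("wrist",s),[top+h,top,top-h]))
```

```text
t 3.75 lin [ 2.45  0.2  -5.46] rot [-0.07 -0.03  0.  ] F [0.  0.  0.2] op 0.3
[[278.69503255 109.11605869]
 [278.65040516 254.17164435]
 [278.60706238 364.59426237]]
```

View pics/w4.png

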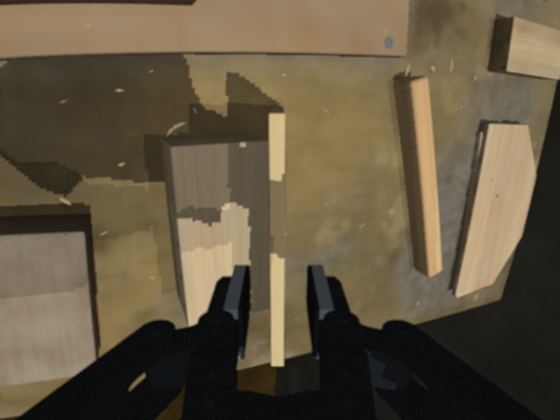

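The board's top edge runs (277,113)–(277,366), centred between the fingers, about 1.5 mm toward −y of my estimate. Descend and grip.

Emit:
move_arm --grip '[0.7,0.7,0.7,0.7,0.7]' --linear '[[0.5,0,-1.2],[1.1,0,-2.4],[1.6,0,-3.6],[2.15,0.05,-4.9],[2.4,0.05,-5.45]]' --delta_rot '[[0,0,0],[0,0,0],[0,0,0],[0,0,0],[0,0,0]]'

```text
t: 4.42
position: [0.4014, -0.1967, 0.2226]
tool_rot: [[-0.075, 0.911, 0.405], [0.997, 0.068, 0.032], [0.001, 0.406, -0.914]]
wrist_force: [0.6, 0.2, 0.7]
opening: 0.301
```

Emit:
move_arm --grip '[1,1,1,1,1]' --linear '[[0,0,0],[0,0,0],[0,0,0],[0,0,0],[0,0,0]]' --delta_rot '[[0,0,0],[0,0,0],[0,0,0],[0,0,0],[0,0,0]]' --force 50

```text
t: 5.05
position: [0.4012, -0.1969, 0.2239]
tool_rot: [[-0.075, 0.911, 0.406], [0.997, 0.069, 0.031], [0.0, 0.407, -0.913]]
wrist_force: [-0.2, -0.7, -0.9]
opening: 0.084
```

Emit:
move_arm --grip '[1,1,1,1,1]' --linear '[[0,0,2],[0,0,6],[0.5,0,11],[1,0,16],[2,0,21]]' --delta_rot '[[0,0,0],[0,0,0],[0,0,0],[0,4,0],[0,10,0]]'

```text
t: 5.68
position: [0.4208, -0.1967, 0.4357]
tool_rot: [[-0.073, 0.968, 0.238], [0.997, 0.068, 0.03], [0.013, 0.24, -0.971]]
wrist_force: [0.6, 0.0, -1.8]
opening: 0.087
```

Run:
```python
from h import *
to([.44,.15,.44],down(17,0))
to([.4567,.2952,.44],down(17,0))
```

```text
t 5.675 lin [ 1.92 34.67  0.43] rot [-3.29 13.53 12.85] F [ 0.6  0.  -1.8] op 0.087
t 5.675 lin [ 3.59 49.19  0.43] rot [-3.29 13.53 12.85] F [ 0.6  0.  -1.8] op 0.087
```

Emit:
move_arm --grip '[1,1,1,1,1]' --linear '[[0.4,4,0.4],[0.8,9,0.4],[1.2,15,0.4],[1.6,21,0.4],[2,27,0.4]]' --delta_rot '[[-0.7,2.7,2.6],[-1.3,5.4,5.2],[-2,8.1,7.8],[-2.6,10.8,10.4],[-3.3,13.5,12.85]]'

```text
t: 6.3
position: [0.4408, 0.075, 0.438]
tool_rot: [[-0.295, 0.956, 0.002], [0.956, 0.295, 0.001], [0.0, 0.002, -1.0]]
wrist_force: [1.4, -1.0, -0.9]
opening: 0.091
```

Emit:
move_arm --grip '[1,1,1,1,1]' --linear '[[0.4,6,0],[0.8,12,0],[1.2,18,0],[1.6,22.2,0],[1.6,22.2,0]]' --delta_rot '[[0,0,0],[0,0,0],[0,0,0],[0,0,0],[0,0,0]]'

```text
t: 6.92
position: [0.4569, 0.2974, 0.437]
tool_rot: [[-0.296, 0.955, 0.002], [0.955, 0.296, 0.001], [0.001, 0.002, -1.0]]
wrist_force: [0.8, -0.4, -1.7]
opening: 0.083
```

Run:
```python
from h import *
import pickle
to([.4567,.2952,.44],down(17,0))
s=r.state(); im=save("wrist","pics/w5.png"); pickle.dump(s,open("s5.pkl","wb"))
cm=cam("wrist",s);R=s["tool_rot"]
g=s["position"]+.155*R[:,2]; t=g-.012*R[:,2]
print(proj(cm,[t+.075*R[:,0],t,t-.075*R[:,0]]), proj(cm,[t+.075*R[:,0]+.1*R[:,2]]))
```

```text
t 6.925 lin [-0.02 -0.22  0.3 ] rot [-0.08  0.12 -0.24] F [ 0.8 -0.4 -1.7] op 0.083
[[277.42123739 117.14622234]
 [277.44806788 322.48758734]
 [277.4907021  455.31760378]] [[277.80376438 105.5553947 ]]
```

View pics/w5.png

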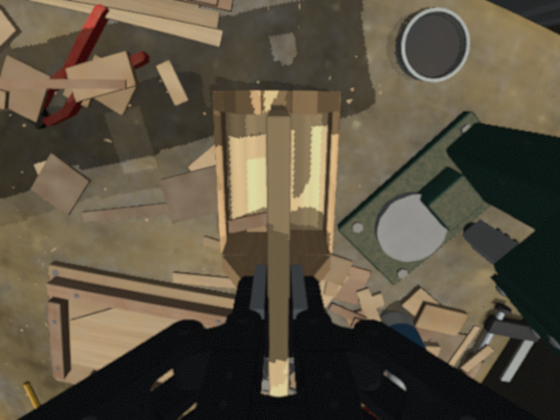

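Board held upright above the tote, strip centred at column 278; its far end is near row 110 by the far gable. Profiling that end to get the grasp offset.

Run:
```python
import cv2
im=cv2.imread("pics/w5.png").astype(float)
g=im.mean(2)
for v in range(96,128): print(v,g[v,262:296:2].astype(int).tolist())
print(g[200,255:300].astype(int).tolist())
cv2.imwrite("pics/w5c.png",cv2.resize(cv2.imread("pics/w5.png")[80:150,210:350],None,fx=5.5,fy=5.5,interpolation=cv2.INTER_CUBIC))
```

```text
96 [95, 169, 184, 184, 182, 183, 181, 159, 107, 107, 107, 106, 86, 81, 77, 85, 103]
97 [95, 152, 179, 183, 183, 182, 164, 152, 107, 107, 108, 103, 82, 79, 76, 86, 105]
98 [100, 129, 175, 184, 183, 178, 139, 135, 106, 108, 108, 101, 82, 80, 78, 88, 104]
99 [99, 125, 177, 184, 183, 171, 119, 114, 107, 108, 108, 100, 81, 82, 79, 90, 103]
100 [88, 135, 183, 182, 184, 164, 110, 106, 107, 106, 107, 102, 88, 81, 79, 90, 104]
101 [83, 145, 184, 183, 184, 158, 107, 108, 107, 108, 110, 106, 95, 80, 78, 91, 104]
102 [86, 157, 185, 185, 181, 144, 107, 108, 106, 108, 107, 110, 96, 80, 78, 91, 105]
103 [90, 171, 185, 185, 174, 121, 103, 104, 106, 103, 105, 108, 92, 82, 78, 90, 106]
104 [93, 170, 186, 185, 157, 96, 94, 95, 94, 90, 92, 105, 87, 81, 78, 90, 104]
105 [92, 155, 186, 187, 144, 73, 78, 76, 77, 72, 76, 89, 84, 80, 76, 91, 105]
106 [85, 133, 181, 187, 140, 59, 60, 62, 62, 61, 59, 70, 79, 83, 80, 89, 104]
107 [79, 119, 179, 188, 140, 55, 56, 56, 56, 55, 55, 58, 74, 81, 77, 90, 105]
108 [78, 128, 184, 183, 135, 55, 54, 56, 54, 55, 56, 56, 71, 83, 76, 89, 104]
109 [88, 137, 181, 165, 118, 57,
[... 1092 characters left out ...]
115, 115, 116, 102, 106, 108]
123 [116, 112, 98, 112, 115, 114, 114, 114, 114, 114, 114, 114, 115, 114, 102, 105, 107]
124 [114, 112, 98, 112, 113, 113, 114, 113, 113, 116, 115, 113, 114, 114, 102, 105, 109]
125 [115, 111, 98, 111, 113, 115, 115, 114, 113, 113, 114, 115, 115, 115, 101, 104, 109]
126 [116, 113, 97, 112, 115, 115, 115, 115, 114, 113, 113, 114, 116, 114, 100, 104, 108]
127 [114, 111, 98, 111, 114, 114, 114, 113, 114, 114, 113, 114, 115, 114, 101, 103, 108]
[197, 197, 196, 194, 194, 193, 193, 192, 192, 191, 185, 160, 119, 105, 113, 116, 116, 115, 113, 114, 114, 115, 114, 114, 115, 115, 114, 114, 114, 114, 115, 115, 115, 110, 114, 142, 174, 186, 184, 184, 184, 183, 184, 184, 184]
```

View pics/w5c.png

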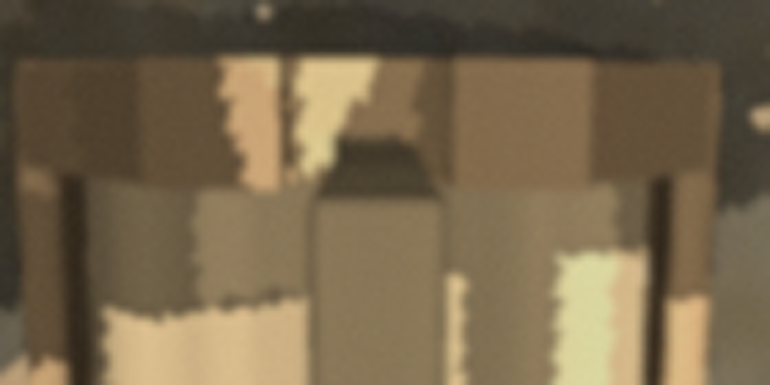

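The board sits +0.4 mm along tool x, with tilt and depth as expected. Align and lower to just above the groove mouths.

Emit:
move_arm --grip '[1,1,1,1,1]' --linear '[[-0.01,-0.26,0],[-0.01,-0.26,-2],[-0.01,-0.26,-4],[-0.01,-0.26,-6],[-0.01,-0.26,-6.5]]' --delta_rot '[[-0.08,0.12,-0.24],[-0.08,0.12,-0.24],[-0.08,0.12,-0.24],[-0.08,0.12,-0.24],[-0.08,0.12,-0.24]]' --force 35

```text
t: 7.6
position: [0.4572, 0.2914, 0.3721]
tool_rot: [[-0.288, 0.958, -0.0], [0.958, 0.288, -0.001], [-0.0, -0.001, -1.0]]
wrist_force: [-0.4, -0.3, -1.9]
opening: 0.082
```

Emit:
move_arm --grip '[1,1]' --linear '[[0,0,0],[0,0,0]]' --delta_rot '[[0,0,0],[0,0,0]]'

```text
t: 7.85
position: [0.4572, 0.2923, 0.3738]
tool_rot: [[-0.289, 0.957, 0.002], [0.957, 0.289, 0.001], [0.0, 0.002, -1.0]]
wrist_force: [-0.4, -0.2, -0.8]
opening: 0.088
```

Run:
```python
from h import *
import pickle
to([.4568,.2948,.363],down(17,0))
s=r.state(); im=save("wrist","pics/w6.png"); pickle.dump(s,open("s6.pkl","wb"))
cv2.imwrite("pics/w6c.png",cv2.resize(im[40:140,190:370,::-1],None,fx=4.4,fy=4.4,interpolation=cv2.INTER_CUBIC))
```

```text
t 7.85 lin [-0.04  0.25 -1.08] rot [-0.05  0.12  0.2 ] F [-0.4 -0.2 -0.8] op 0.088
```

View pics/w6c.png

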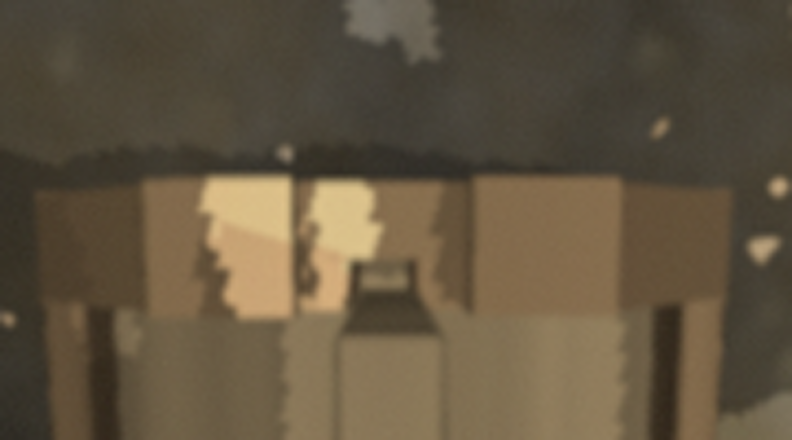

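Emit:
move_arm --grip '[1,1]' --linear '[[-0.04,0.25,0],[-0.04,0.25,0]]' --delta_rot '[[0,0,0.1],[0,0,0.1]]'

```text
t: 8.15
position: [0.4566, 0.2953, 0.373]
tool_rot: [[-0.291, 0.957, 0.001], [0.957, 0.291, 0.0], [0.0, 0.001, -1.0]]
wrist_force: [0.1, -0.2, -1.2]
opening: 0.087
```

Emit:
move_arm --grip '[1]' --linear '[[0,0,0]]' --delta_rot '[[0,0,0]]'

```text
t: 8.28
position: [0.4566, 0.2951, 0.3728]
tool_rot: [[-0.291, 0.957, 0.001], [0.957, 0.291, 0.0], [-0.0, 0.001, -1.0]]
wrist_force: [1.0, -0.3, -1.1]
opening: 0.083
```

Emit:
move_arm --grip '[1]' --linear '[[0,0,0]]' --delta_rot '[[0,0,0]]'

```text
t: 8.4
position: [0.4567, 0.295, 0.3728]
tool_rot: [[-0.291, 0.957, 0.001], [0.957, 0.291, 0.0], [-0.0, 0.001, -1.0]]
wrist_force: [-0.4, -0.5, -1.2]
opening: 0.084
```

Emit:
move_arm --grip '[1]' --linear '[[0,0,0]]' --delta_rot '[[0,0,0]]'

```text
t: 8.52
position: [0.4567, 0.295, 0.3728]
tool_rot: [[-0.291, 0.957, 0.001], [0.957, 0.291, 0.0], [-0.0, 0.001, -1.0]]
wrist_force: [0.0, 0.3, -1.3]
opening: 0.087
```

Run:
```python
from h import *
import pickle
to([.4568,.2948,.363],down(17,0))
s=r.state(); im=save("wrist","pics/w7.png"); pickle.dump(s,open("s7.pkl","wb"))
cm=cam("wrist",s);R=s["tool_rot"]; t=s["position"]+.143*R[:,2]+.0004*R[:,0]
b=t+.1*R[:,2]
print("board far bottom",proj(cm,[b+.075*R[:,0]+k*.004*R[:,1] for k in(-1,1)]).round(1).tolist(),"far top",proj(cm,[t+.075*R[:,0]+k*.004*R[:,1] for k in(-1,1)]).round(1).tolist())
D=down(17); c=np.array([.4567,.2952,0])
print("groove",proj(cm,[c+.0763*D[:,0]+k*.0048*D[:,1]+[0,0,.12] for k in(-1,1)]).round(1).tolist(),"gable top notch",proj(cm,[c+.0695*D[:,0]+k*.0115*D[:,1]+[0,0,.138] for k in(-1,1)]).round(1).tolist())
g=im.mean(2)
for v in range(90,124): print(v,g[v,264:292:2].astype(int).tolist())
```

```text
t 8.525 lin [ 0.01 -0.02 -0.98] rot [-0.01  0.05  0.08] F [ 0.   0.3 -1.3] op 0.087
board far bottom [[270.9, 104.8], [284.7, 104.9]] far top [[264.4, 115.8], [290.4, 115.8]]
groove [[269.4, 102.5], [285.3, 102.4]] gable top notch [[256.8, 115.9], [297.8, 115.8]]
90 [184, 184, 183, 184, 184, 166, 117, 107, 107, 109, 108, 108, 107, 88]
91 [183, 183, 183, 183, 184, 168, 137, 114, 109, 108, 107, 108, 106, 85]
92 [184, 183, 183, 183, 183, 181, 168, 123, 107, 107, 107, 109, 105, 85]
93 [183, 184, 183, 184, 184, 184, 179, 124, 108, 108, 108, 108, 102, 84]
94 [180, 184, 182, 183, 184, 183, 173, 120, 108, 108, 110, 108, 98, 81]
95 [180, 184, 183, 184, 183, 184, 165, 110, 106, 109, 107, 109, 95, 81]
96 [179, 182, 184, 183, 183, 184, 160, 107, 107, 107, 108, 106, 95, 81]
97 [175, 178, 181, 183, 182, 180, 157, 109, 109, 108, 108, 108, 94, 82]
98 [167, 170, 176, 183, 174, 159, 141, 108, 108, 108, 107, 107, 101, 88]
99 [164, 164, 167, 173, 155, 123, 118, 107, 108, 107, 108, 107, 107, 96]
100 [164, 162, 163, 166, 132, 97, 105, 107, 108, 107, 108, 107, 108, 96]
101 [165, 164, 164, 161, 111, 84, 94,
[... 829 characters left out ...]
155, 148, 89, 62, 62, 64, 63, 63, 62, 63, 64, 61, 70, 98]
115 [133, 121, 78, 71, 72, 72, 71, 72, 73, 72, 71, 70, 73, 94]
116 [117, 103, 91, 93, 92, 91, 92, 91, 91, 93, 91, 92, 92, 91]
117 [112, 98, 103, 107, 105, 107, 105, 107, 106, 107, 106, 107, 106, 96]
118 [111, 98, 111, 112, 112, 114, 113, 113, 113, 112, 112, 114, 113, 101]
119 [112, 96, 113, 114, 114, 114, 115, 114, 114, 115, 114, 116, 115, 103]
120 [111, 97, 112, 115, 115, 116, 114, 114, 115, 115, 115, 115, 116, 102]
121 [112, 96, 113, 116, 114, 114, 114, 113, 115, 114, 115, 115, 114, 103]
122 [111, 97, 111, 115, 114, 114, 114, 114, 114, 113, 114, 116, 115, 102]
123 [110, 97, 113, 115, 115, 114, 114, 116, 114, 114, 114, 115, 115, 103]
```

Settled; the board end and groove edges are where predicted, within 0.3 mm. Feel downward.

Emit:
move_arm --grip '[1,1,1,1,1]' --linear '[[0,0,-0.4],[0,0,-0.7],[0,0,-1.0],[0,0,-1.15],[0,0,-1.3]]' --delta_rot '[[0,0,0],[0,0,0],[0,0,0],[0,0,0],[0,0,0]]'

```text
t: 9.2
position: [0.4567, 0.295, 0.3597]
tool_rot: [[-0.291, 0.957, 0.001], [0.957, 0.291, 0.0], [-0.0, 0.001, -1.0]]
wrist_force: [0.5, -0.3, -1.5]
opening: 0.089
```

Emit:
move_arm --grip '[1,1,1]' --linear '[[0,0,-0.15],[0,0,-0.3],[0,0,-0.3]]' --delta_rot '[[0,0,0],[0,0,0],[0,0,0]]'

```text
t: 9.57
position: [0.4567, 0.295, 0.3567]
tool_rot: [[-0.291, 0.957, 0.001], [0.957, 0.291, 0.0], [-0.0, 0.001, -1.0]]
wrist_force: [0.0, 0.2, -1.1]
opening: 0.084
```

No contact force 6 mm below the mouths, so the board is in both grooves. Continue down.

Emit:
move_arm --grip '[1,1,1,1,1]' --linear '[[0,0,-0.6],[0,0,-1.2],[0,0,-1.8],[0,0,-2.4],[0,0,-3]]' --delta_rot '[[0,0,0],[0,0,0],[0,0,0],[0,0,0],[0,0,0]]'

```text
t: 10.2
position: [0.4567, 0.295, 0.3263]
tool_rot: [[-0.291, 0.957, 0.001], [0.957, 0.291, 0.0], [-0.0, 0.001, -1.0]]
wrist_force: [0.2, 0.4, -1.7]
opening: 0.085
```

Emit:
move_arm --grip '[1,1,1,1,1]' --linear '[[0,0,-0.6],[0,0,-1.2],[0,0,-1.8],[0,0,-2.4],[0,0,-3]]' --delta_rot '[[0,0,0],[0,0,0],[0,0,0],[0,0,0],[0,0,0]]'

```text
t: 10.82
position: [0.4567, 0.295, 0.2964]
tool_rot: [[-0.291, 0.957, 0.001], [0.957, 0.291, 0.0], [-0.0, 0.001, -1.0]]
wrist_force: [0.0, 0.4, -1.9]
opening: 0.082
```

Emit:
move_arm --grip '[1,1,1,1,1]' --linear '[[0,0,-0.7],[0,0,-1.4],[0,0,-2.1],[0,0,-2.8],[0,0,-3]]' --delta_rot '[[0,0,0],[0,0,0],[0,0,0],[0,0,0],[0,0,0]]'

```text
t: 11.45
position: [0.4566, 0.295, 0.2662]
tool_rot: [[-0.291, 0.957, 0.0], [0.957, 0.291, -0.0], [-0.0, 0.0, -1.0]]
wrist_force: [-1.1, -0.2, -1.6]
opening: 0.09
```

Emit:
move_arm --grip '[1,1,1,1]' --linear '[[0,0,-0.1],[0,0,-0.2],[0,0,-0.3],[0,0,-0.35]]' --delta_rot '[[0,0,0],[0,0,0],[0,0,0],[0,0,0]]'

```text
t: 11.95
position: [0.4567, 0.295, 0.2633]
tool_rot: [[-0.291, 0.957, 0.001], [0.957, 0.291, 0.0], [-0.0, 0.001, -1.0]]
wrist_force: [-0.6, -0.4, -0.5]
opening: 0.084
```

Emit:
move_arm --grip '[1,1,1]' --linear '[[0,0,-0.1],[0,0,-0.15],[0,0,-0.15]]' --delta_rot '[[0,0,0],[0,0,0],[0,0,0]]'

```text
t: 12.32
position: [0.4567, 0.295, 0.2617]
tool_rot: [[-0.291, 0.957, 0.001], [0.957, 0.291, 0.0], [-0.0, 0.001, -1.0]]
wrist_force: [0.3, 0.1, -1.6]
opening: 0.084
```

Emit:
move_arm --grip '[1,1,1]' --linear '[[0,0,-0.05],[0,0,-0.1],[0,0,-0.1]]' --delta_rot '[[0,0,0],[0,0,0],[0,0,0]]'

```text
t: 12.7
position: [0.4567, 0.295, 0.2609]
tool_rot: [[-0.291, 0.957, 0.001], [0.957, 0.291, 0.0], [-0.0, 0.001, -1.0]]
wrist_force: [1.0, -0.5, -0.4]
opening: 0.082
```

Emit:
move_arm --grip '[1,1,1]' --linear '[[0,0,-0.05],[0,0,-0.1],[0,0,-0.1]]' --delta_rot '[[0,0,0],[0,0,0],[0,0,0]]'

```text
t: 13.08
position: [0.4568, 0.295, 0.2608]
tool_rot: [[-0.291, 0.957, 0.002], [0.957, 0.291, 0.0], [-0.0, 0.002, -1.0]]
wrist_force: [-3.6, -3.1, 12.0]
opening: 0.088
```

Emit:
move_arm --grip '[1,1,1]' --linear '[[0,0,-0.05],[0,0,-0.1],[0,0,-0.1]]' --delta_rot '[[0,0,0],[0,0,0],[0,0,0]]'

```text
t: 13.45
position: [0.4568, 0.295, 0.2608]
tool_rot: [[-0.291, 0.957, 0.002], [0.957, 0.291, 0.001], [0.0, 0.002, -1.0]]
wrist_force: [-9.0, -6.2, 22.7]
opening: 0.084
```

Contact at 0.2608, the expected home height, at 12–23 N. Relieve, release, and rise.

Emit:
move_arm --grip '[1,1,0.8,0.7,0.7]' --linear '[[0,0,0.15],[0,0,0.15],[0,0,0.15],[0,0,0.15],[0,0,0.15]]' --delta_rot '[[0,0,0],[0,0,0],[0,0,0],[0,0,0],[0,0,0]]'

```text
t: 14.08
position: [0.4566, 0.2951, 0.2601]
tool_rot: [[-0.291, 0.957, 0.001], [0.957, 0.291, 0.0], [-0.0, 0.001, -1.0]]
wrist_force: [-0.3, -0.4, 0.6]
opening: 0.305
```

Emit:
move_arm --grip '[0.7,0.7,0.6,0.6,0.6]' --linear '[[0,0,1.5],[0,0,4],[0,0,8],[0,0,13],[0,0,17.5]]' --delta_rot '[[0,0,0],[0,0,0],[0,0,0],[0,0,0],[0,0,0]]'

```text
t: 14.7
position: [0.4563, 0.2948, 0.4383]
tool_rot: [[-0.291, 0.957, 0.002], [0.957, 0.291, 0.001], [0.0, 0.002, -1.0]]
wrist_force: [-0.2, -0.8, -0.2]
opening: 0.4
```

Emit:
move_arm --grip '[0.6,0.6]' --linear '[[0,0,0],[0,0,0]]' --delta_rot '[[0,0,0],[0,0,0]]'

```text
t: 14.95
position: [0.4565, 0.2949, 0.4353]
tool_rot: [[-0.291, 0.957, 0.001], [0.957, 0.291, 0.0], [-0.0, 0.001, -1.0]]
wrist_force: [0.6, 1.3, -0.1]
opening: 0.399
```

Run:
```python
from h import *
import pickle
to([.4567,.2952,.44],down(17,0))
s=r.state(); im=save("wrist","pics/w8.png"); pickle.dump(s,open("s8.pkl","wb"))
a=im[20:320,190:370,::-1]; cv2.imwrite("pics/w8c.png",cv2.resize(a,None,fx=2,fy=2,interpolation=cv2.INTER_CUBIC))
to([.642,-.175,.44],down(19.9))
```

```text
t 14.95 lin [0.02 0.03 0.47] rot [-0.01  0.05  0.08] F [ 0.6  1.3 -0.1] op 0.399
t 15.0 lin [ 18.55 -47.     0.54] rot [ 0.03 -0.01  2.98] F [-0.1 -0.5 -1.2] op 0.4
```

View pics/w8c.png

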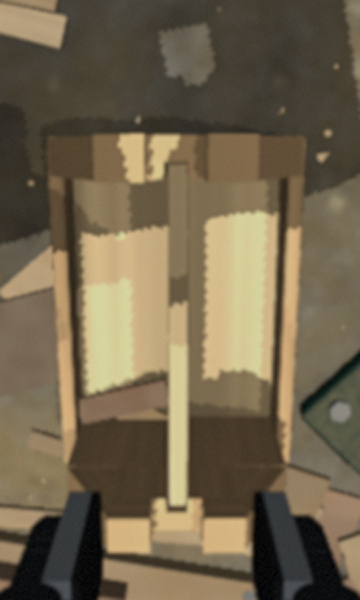

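The board stands straight in both grooves, strip from (178,163) to (177,507) in the crop. Now the rail.

Emit:
move_arm --grip '[0.5,0.5,0.5,0.5,0.5]' --linear '[[2,-5,0],[4,-11,0],[6.5,-17,0],[9,-23,0],[11,-28,0]]' --delta_rot '[[0,0,0],[0,0,1],[0,0,2],[0,0,3],[0,0,3]]'

```text
t: 15.62
position: [0.5672, 0.013, 0.4342]
tool_rot: [[-0.341, 0.94, -0.001], [0.94, 0.341, 0.0], [0.001, -0.001, -1.0]]
wrist_force: [2.0, 0.7, 0.6]
opening: 0.497
```

Emit:
move_arm --grip '[0.5,0.5,0.5,0.5,0.5]' --linear '[[2.5,-6,-3],[5,-12,-8],[7.5,-19,-14],[7.5,-19,-18],[7.5,-19,-18]]' --delta_rot '[[0,0,0],[0,0,0],[0,0,0],[0,0,0],[0,0,0]]'

```text
t: 16.25
position: [0.6411, -0.1766, 0.2503]
tool_rot: [[-0.339, 0.941, -0.005], [0.941, 0.339, 0.002], [0.004, -0.004, -1.0]]
wrist_force: [-0.8, -0.4, -0.2]
opening: 0.497
```

Run:
```python
from h import *
to([.642,-.1755,.179],down(19.9))
s=r.state(); im=save("wrist","pics/w9.png")
cm=cam("wrist",s); D=down(19.9); c=np.array([.642,-.1755,.024])
e=proj(cm,[c+.1*D[:,0],c-.1*D[:,0],c+.05*D[:,0]-.01*D[:,1],c+.05*D[:,0]+.01*D[:,1]]);print(e.round(1).tolist())
g=im.mean(2);v=int(e[2:,1].mean());print(v,[(u,int(g[v,u])) for u in range(235,325,3)])
u=int(e[0,0]);print([(w,int(g[w,u])) for w in range(max(0,int(e[0,1])-25),int(e[0,1])+20,2)])
```

```text
t 16.25 lin [ 0.09  0.11 -7.13] rot [-0.12 -0.29  0.07] F [-0.8 -0.4 -0.2] op 0.497
[[281.7, 57.4], [281.0, 368.4], [263.5, 153.4], [299.6, 153.4]]
153 [(235, 52), (238, 92), (241, 73), (244, 51), (247, 52), (250, 49), (253, 50), (256, 49), (259, 48), (262, 49), (265, 52), (268, 69), (271, 76), (274, 76), (277, 80), (280, 103), (283, 102), (286, 99), (289, 99), (292, 103), (295, 101), (298, 92), (301, 65), (304, 64), (307, 65), (310, 63), (313, 64), (316, 63), (319, 63), (322, 64)]
[(32, 109), (34, 109), (36, 111), (38, 110), (40, 113), (42, 113), (44, 113), (46, 112), (48, 112), (50, 111), (52, 111), (54, 107), (56, 91), (58, 63), (60, 57), (62, 116), (64, 150), (66, 170), (68, 175), (70, 173), (72, 175), (74, 175), (76, 175)]
```

Rail lies where predicted, within about 2 mm. Descend and grip.

Emit:
move_arm --grip '[0.5,0.5,0.5,0.5,0.5]' --linear '[[0.1,0,-2.5],[0.1,0,-5],[0.1,0,-6.5],[0.1,0,-7.1],[0.1,0,-7.1]]' --delta_rot '[[0,-0.2,0],[0,-0.2,0],[0,-0.2,0],[0,-0.2,0],[0,-0.2,0]]'

```text
t: 16.92
position: [0.6428, -0.1749, 0.1846]
tool_rot: [[-0.341, 0.94, 0.005], [0.94, 0.341, 0.0], [-0.001, 0.004, -1.0]]
wrist_force: [-2.0, -0.2, 0.4]
opening: 0.5
```

Emit:
move_arm --grip '[1,1,1,1,1]' --linear '[[0,0,0],[0,0,0],[0,0,0],[0,0,0],[0,0,0]]' --delta_rot '[[0,0,0],[0,0,0],[0,0,0],[0,0,0],[0,0,0]]' --force 40

```text
t: 17.55
position: [0.643, -0.175, 0.1854]
tool_rot: [[-0.341, 0.94, 0.006], [0.94, 0.341, -0.0], [-0.002, 0.006, -1.0]]
wrist_force: [-0.0, 0.1, 6.0]
opening: 0.224
```

Run:
```python
from h import *
to([.4567,.295,.44],down(17))
```

```text
t 17.55 lin [-18.63  47.    25.46] rot [ 0.03  0.35 -2.92] F [-0.   0.1  6. ] op 0.224
```

The grip is about 6 mm higher than intended, so I'll regrip lower.

Emit:
move_arm --grip '[0.6,0.6,0.6,0.6,0.6]' --linear '[[0,0,0],[0,0,-0.1],[0,-0.1,-0.3],[0,-0.1,-0.6],[0,-0.1,-0.6]]' --delta_rot '[[0,0,0],[0,0.35,0],[0,0.35,0],[0,0.35,0],[0,0.35,0]]'

```text
t: 18.18
position: [0.6426, -0.1759, 0.1778]
tool_rot: [[-0.341, 0.94, -0.002], [0.94, 0.341, 0.0], [0.001, -0.002, -1.0]]
wrist_force: [0.0, 0.3, 0.1]
opening: 0.402
```

Emit:
move_arm --grip '[1,1,1,1,1]' --linear '[[0,0,0],[0,0,0],[0,0,0],[0,0,0],[0,0,0]]' --delta_rot '[[0,0,0],[0,0,0],[0,0,0],[0,0,0],[0,0,0]]' --force 40

```text
t: 18.8
position: [0.6427, -0.176, 0.1784]
tool_rot: [[-0.341, 0.94, -0.002], [0.94, 0.341, 0.0], [0.001, -0.001, -1.0]]
wrist_force: [-0.9, 0.3, 2.0]
opening: 0.222
```

Run:
```python
from h import *
s=r.state();print(s["position"],s["wrist_force"])
to([.4567,.295,.44],down(17))
```

```text
[ 0.64270715 -0.17596125  0.17837429] [-0.90423553  0.26452142  1.98309226]
t 18.8 lin [-18.6   47.1   26.16] rot [-0.01 -0.09 -2.92] F [-0.9  0.3  2. ] op 0.222
```

Emit:
move_arm --grip '[1,1,1,1,1]' --linear '[[0,0,2],[0,0,7],[0,0,12.5],[-1,2,18],[-3,6,23]]' --delta_rot '[[0,0,0],[0,0,0],[0,0,0],[0,0,0],[0,0,0]]'

```text
t: 19.42
position: [0.6133, -0.1186, 0.4083]
tool_rot: [[-0.339, 0.941, 0.001], [0.941, 0.339, -0.0], [-0.001, 0.0, -1.0]]
wrist_force: [-0.0, 0.8, -0.6]
opening: 0.227
```

Emit:
move_arm --grip '[1,1,1,1,1]' --linear '[[-2,4.5,0],[-4,10,0],[-6,16,0],[-8.5,22,0],[-11,28,0]]' --delta_rot '[[0,0,0],[0,0,-1],[0,0,-2],[0,0,-2.9],[0,0,-2.9]]'

```text
t: 20.05
position: [0.5048, 0.1576, 0.4062]
tool_rot: [[-0.292, 0.956, -0.0], [0.956, 0.292, 0.001], [0.001, -0.0, -1.0]]
wrist_force: [0.5, 0.7, -0.7]
opening: 0.22
```

Run:
```python
from h import *
to([.4567,.295,.36],down(17))
```

```text
t 20.05 lin [-4.81 13.74 -4.62] rot [-0.04 -0.02  0.  ] F [ 0.5  0.7 -0.7] op 0.22
```

Emit:
move_arm --grip '[1,1,1,1,1]' --linear '[[-2,5,-1],[-4,11,-3],[-4.8,13.7,-4.6],[-4.8,13.7,-4.6],[-4.8,13.7,-4.6]]' --delta_rot '[[0,0,0],[0,0,0],[0,0,0],[0,0,0],[0,0,0]]'

```text
t: 20.68
position: [0.4583, 0.2926, 0.36]
tool_rot: [[-0.293, 0.956, -0.001], [0.956, 0.293, 0.001], [0.001, -0.0, -1.0]]
wrist_force: [0.2, -0.4, -0.5]
opening: 0.225
```

Emit:
move_arm --grip '[1,1,1]' --linear '[[0,0,0],[0,0,0],[0,0,0]]' --delta_rot '[[0,0,0],[0,0,0],[0,0,0]]'

```text
t: 21.05
position: [0.4584, 0.2926, 0.3591]
tool_rot: [[-0.292, 0.956, -0.001], [0.956, 0.292, 0.0], [0.001, -0.001, -1.0]]
wrist_force: [-0.3, 0.7, -1.0]
opening: 0.222
```

Run:
```python
from h import *
import pickle
to([.4567,.295,.32],down(17))
s=r.state(); im=save("wrist","pics/w10.png");pickle.dump(s,open("s10.pkl","wb"))
cm=cam("wrist",s);R=s["tool_rot"];u=s["position"]+.178*R[:,2]
# expected held rail far end (underside,top corners), notch
print("under",proj(cm,[u+.1*R[:,0]+k*.01*R[:,1] for k in(-1,1)]).round(1).tolist(),"top",proj(cm,[u-.024*R[:,2]+.1*R[:,0]+k*.01*R[:,1] for k in(-1,1)]).round(1).tolist(),"top near75",proj(cm,[u-.024*R[:,2]+.06*R[:,0]+k*.01*R[:,1] for k in(-1,1)]).round(1).tolist())
D=down(17);c=np.array([.4567,.2952,.138])
print("notch",proj(cm,[c+y*D[:,0]+k*.0115*D[:,1] for y in(.0865,.0695) for k in(-1,1)]).round(1).tolist())
cv2.imwrite("pics/w10c.png",cv2.resize(im[0:150,190:370,::-1],None,fx=4,fy=4,interpolation=cv2.INTER_CUBIC))
```

```text
t 21.05 lin [-0.17  0.24 -3.91] rot [-0.02 -0.08  0.01] F [-0.3  0.7 -1. ] op 0.222
under [[251.6, 45.1], [303.6, 45.2]] top [[246.2, 35.6], [308.7, 35.7]] top near75 [[248.9, 158.9], [306.0, 158.9]]
notch [[253.9, 78.4], [299.1, 78.4], [254.5, 112.5], [298.6, 112.5]]
```

View pics/w10c.png

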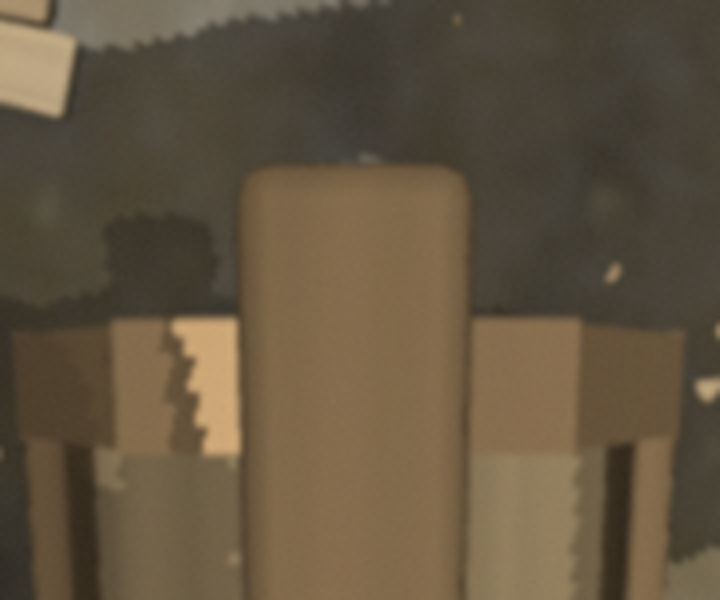

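The rail's far end sits at crop (355,165), centred and parallel over the notch. Correct by (−2, +4) mm, then lower.

Emit:
move_arm --grip '[1,1,1,1,1]' --linear '[[-0.2,0.4,0],[-0.2,0.4,-1],[-0.2,0.4,-2],[-0.2,0.4,-3],[-0.2,0.4,-3.9]]' --delta_rot '[[0,0,0],[0,0,0],[0,0,0],[0,0,0],[0,0,0]]' --force 30

```text
t: 21.72
position: [0.4562, 0.297, 0.3189]
tool_rot: [[-0.293, 0.956, -0.002], [0.956, 0.293, 0.0], [0.001, -0.002, -1.0]]
wrist_force: [-0.1, -0.8, -1.1]
opening: 0.222
```

Emit:
move_arm --grip '[1,1,1]' --linear '[[0,0,0],[0,0,0],[0,0,0]]' --delta_rot '[[0,0,0],[0,0,0],[0,0,0]]'

```text
t: 22.1
position: [0.4563, 0.297, 0.3203]
tool_rot: [[-0.293, 0.956, -0.001], [0.956, 0.293, 0.001], [0.001, -0.001, -1.0]]
wrist_force: [0.6, 0.3, -0.4]
opening: 0.222
```

Run:
```python
from h import *
to([.4564,.2964,.298],down(17))
```

```text
t 22.1 lin [ 0.01 -0.06 -2.23] rot [-0.04 -0.06 -0.02] F [ 0.6  0.3 -0.4] op 0.222
```

Emit:
move_arm --grip '[1,1,1,1,1]' --linear '[[0,0,-0.2],[0,0,-0.4],[0,0,-0.6],[0,0,-0.8],[0,0,-0.9]]' --delta_rot '[[0,0,0],[0,0,0],[0,0,0],[0,0,0],[0,0,0]]'

```text
t: 22.72
position: [0.4562, 0.297, 0.3107]
tool_rot: [[-0.293, 0.956, -0.002], [0.956, 0.293, 0.0], [0.001, -0.002, -1.0]]
wrist_force: [0.7, -0.1, -1.2]
opening: 0.226
```

Emit:
move_arm --grip '[1,1,1,1,1]' --linear '[[0,0,-0.3],[0,0,-0.6],[0,0,-0.9],[0,0,-1.1],[0,0,-1.1]]' --delta_rot '[[0,0,0],[0,0,0],[0,0,0],[0,0,0],[0,0,0]]'

```text
t: 23.35
position: [0.4563, 0.297, 0.2997]
tool_rot: [[-0.293, 0.956, -0.002], [0.956, 0.293, 0.0], [0.001, -0.002, -1.0]]
wrist_force: [-0.0, 1.1, -0.1]
opening: 0.226
```

Emit:
move_arm --grip '[1,1,1,1]' --linear '[[0,0,-0.05],[0,0,-0.1],[0,0,-0.15],[0,0,-0.15]]' --delta_rot '[[0,0,0],[0,0,0],[0,0,0],[0,0,0]]'

```text
t: 23.85
position: [0.4563, 0.297, 0.2984]
tool_rot: [[-0.293, 0.956, -0.002], [0.956, 0.293, 0.0], [0.001, -0.002, -1.0]]
wrist_force: [0.1, 0.8, -1.8]
opening: 0.225
```

Emit:
move_arm --grip '[1,1,1]' --linear '[[0,0,-0.05],[0,0,-0.1],[0,0,-0.1]]' --delta_rot '[[0,0,0],[0,0,0],[0,0,0]]'

```text
t: 24.22
position: [0.4562, 0.297, 0.2983]
tool_rot: [[-0.293, 0.956, -0.001], [0.956, 0.293, 0.001], [0.001, -0.001, -1.0]]
wrist_force: [-4.4, -3.1, 10.4]
opening: 0.224
```

Emit:
move_arm --grip '[1,1,1]' --linear '[[0,0,-0.05],[0,0,-0.05],[0,0,-0.05]]' --delta_rot '[[0,0,0],[0,0,0],[0,0,0]]'

```text
t: 24.6
position: [0.4562, 0.297, 0.2983]
tool_rot: [[-0.293, 0.956, -0.001], [0.956, 0.293, 0.001], [0.001, -0.001, -1.0]]
wrist_force: [-7.4, -4.4, 15.6]
opening: 0.222
```

Seated at 0.298 with 10–16 N. Relieve, release, rise, and check.

Emit:
move_arm --grip '[1,1,0.7,0.6,0.6]' --linear '[[0,0,0.14],[0,0,0.14],[0,0,0.14],[0,0,0.14],[0,0,0.14]]' --delta_rot '[[0,0,0],[0,0,0],[0,0,0],[0,0,0],[0,0,0]]'

```text
t: 25.22
position: [0.4563, 0.297, 0.2982]
tool_rot: [[-0.293, 0.956, -0.002], [0.956, 0.293, 0.0], [0.001, -0.002, -1.0]]
wrist_force: [-0.1, -0.2, 0.0]
opening: 0.397
```

Emit:
move_arm --grip '[0.6,0.6,0.6,0.6,0.6]' --linear '[[0,0,1.5],[0,0,4],[0,0,8],[0,0,13],[0,0,16]]' --delta_rot '[[0,0,0],[0,0,0],[0,0,0],[0,0,0],[0,0,0]]'

```text
t: 25.85
position: [0.4558, 0.2968, 0.462]
tool_rot: [[-0.293, 0.956, 0.001], [0.956, 0.293, 0.002], [0.002, 0.002, -1.0]]
wrist_force: [0.1, -0.1, -0.8]
opening: 0.395
```

Emit:
move_arm --grip '[0.6,0.6,0.6]' --linear '[[0,0,0],[0,0,0],[0,0,0]]' --delta_rot '[[0,0,0],[0,0,0],[0,0,0]]'

```text
t: 26.22
position: [0.4562, 0.297, 0.4574]
tool_rot: [[-0.293, 0.956, -0.003], [0.956, 0.293, -0.001], [0.0, -0.003, -1.0]]
wrist_force: [1.4, -0.9, -1.0]
opening: 0.4
```

Run:
```python
from h import *
s=r.state(); im=save("wrist","pics/w11.png"); print(s["t"],s["position"],s["wrist_force"])
cm=cam("wrist",s);D=down(17);c=np.array([.4567,.2952,.144])
print("rail top corners pred",proj(cm,[c+y*D[:,0]+k*.01*D[:,1] for y in(.1,-.1) for k in(-1,1)]).round(1).tolist())
c[2]=.138;print("gable outer pred",proj(cm,[c+y*D[:,0]+k*.03*D[:,1] for y in(.0865,-.0865) for k in(-1,1)]).round(1).tolist())
cv2.imwrite("pics/w11c.png",cv2.resize(im[0:330,160:400,::-1],None,fx=1.8,fy=1.8,interpolation=cv2.INTER_CUBIC))
```

```text
26.225 [0.45624801 0.29699933 0.45736072] [ 1.41184465 -0.88687586 -1.04019091]
rail top corners pred [[265.9, 70.9], [292.4, 70.9], [268.0, 301.3], [289.5, 301.3]]
gable outer pred [[240.7, 89.6], [317.6, 89.7], [246.6, 285.2], [311.0, 285.4]]
```

The viewer's limit is reached, so I'll check numerically instead.

Run:
```python
import cv2
g=cv2.imread("pics/w11.png").mean(2)
print("col279 top",[(v,int(g[v,279])) for v in range(60,92,2)]);print("col279 bot",[(v,int(g[v,279])) for v in range(270,322,3)])
for v in(82,100,150,220,262,275): print(v,[(u,int(g[v,u])) for u in range(256,304,2)])
print("col250",[(v,int(g[v,250])) for v in range(80,120,2)],[(v,int(g[v,252])) for v in range(255,295,2)])
```

```text
col279 top [(60, 101), (62, 83), (64, 60), (66, 60), (68, 59), (70, 98), (72, 152), (74, 172), (76, 174), (78, 173), (80, 173), (82, 174), (84, 174), (86, 172), (88, 169), (90, 155)]
col279 bot [(270, 173), (273, 173), (276, 172), (279, 172), (282, 171), (285, 172), (288, 171), (291, 171), (294, 170), (297, 162), (300, 129), (303, 129), (306, 130), (309, 131), (312, 133), (315, 135), (318, 136), (321, 134)]
82 [(256, 50), (258, 53), (260, 93), (262, 64), (264, 48), (266, 75), (268, 139), (270, 165), (272, 169), (274, 170), (276, 173), (278, 173), (280, 171), (282, 170), (284, 152), (286, 103), (288, 98), (290, 91), (292, 68), (294, 59), (296, 62), (298, 61), (300, 63), (302, 62)]
100 [(256, 119), (258, 159), (260, 177), (262, 178), (264, 149), (266, 81), (268, 140), (270, 166), (272, 170), (274, 142), (276, 128), (278, 102), (280, 99), (282, 98), (284, 98), (286, 100), (288, 100), (290, 91), (292, 71), (294, 88), (296, 103), (298, 102), (300, 101), (302, 102)]
150 [(256, 175), (258, 175), (260, 169), (262, 167), (264, 165), (266, 146), (268, 85), (270, 94), (272, 100), (274, 101), (2
[... 782 characters left out ...]
 (264, 176), (266, 146), (268, 108), (270, 152), (272, 169), (274, 170), (276, 170), (278, 171), (280, 177), (282, 182), (284, 181), (286, 180), (288, 160), (290, 105), (292, 162), (294, 174), (296, 173), (298, 174), (300, 174), (302, 173)]
col250 [(80, 53), (82, 52), (84, 51), (86, 53), (88, 51), (90, 82), (92, 101), (94, 102), (96, 100), (98, 101), (100, 101), (102, 100), (104, 102), (106, 102), (108, 102), (110, 101), (112, 96), (114, 87), (116, 85), (118, 87)] [(255, 55), (257, 55), (259, 55), (261, 55), (263, 58), (265, 54), (267, 56), (269, 136), (271, 175), (273, 174), (275, 173), (277, 173), (279, 174), (281, 173), (283, 173), (285, 148), (287, 102), (289, 56), (291, 49), (293, 112)]
```

Rail ends are at rows 70 and 299 (predicted 71 and 301 for a centred, seated rail). Rail sides and gable edges match within about 1 px, so the tote hasn't moved. Handing in.

```bash
python3 -c "
from h import *
print(r.finish_job())"
```

```text
the job is handed in; nothing more can be done
None
```

I slid the board into both grooves and laid the rail in both notches, then handed the job in after about 26 s of robot time. No verdict was reported.

- **Board:** it slid down the grooves with no measurable resistance and touched the floor at the expected home height. I stopped at about 23 N vertical force. A picture after release showed it upright in both grooves.
- **Rail:** my first grip was about 6 mm too high, so I opened and gripped again lower. It seated at the expected notch-floor height with about 16 N vertical. In the last image its ends and sides lay within about 1–2 pixels of where a centred, seated rail should be.
- **Tote:** its gable edges were where I first measured them, so it did not shift.

I had used all 12 pictures by then, so that last image was checked only by pixel values, not by eye. I did not look at the glue bottle, sanding block or flat pine offcut again, but the arm's path stayed clear of all three and the force readings never showed unexpected contact.

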